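# Lock the drive level and arm the test cell

## Task

Get the test cell ready: on the level unit, turn the knob until its pointer stands at the set mark on the ring around it, then pull the knob straight up as far as it goes to lock it. After that, on the arming unit, swing the guard cover open, throw the toggle beneath it fully over to its other side, and close the cover fully again. Leave the screwdriver, meter, jar and dark metal block where they are.

Things in the scene. Friction and masses are not known exactly. Their poses are not given: they have to be found in the camera images.
- arming_unit: white case 150 x 130 x 50 mm (x, y, z) fixed on the bench, carrying the guard cover. Origin: centre of its underside. x points from the side near the robot to the hinge side, y to the left, z up. Its top is at z = 50 mm. It and the level unit change sides from run to run
- cover_hinge (a point): on the hinge line of the guard cover, mid-width, 65 mm in x and 53 mm in z from the arming unit's origin; the line runs along the unit's y. The cover is a grey plastic box, open below, 125 (x) by 100 (y) by 65 mm high, 4 mm walls, its rear lower edge on the hinge; a black upright fin stands on its top
- cover_grip (a point): grasp point in the black fin on the cover; moves with it. The fin is 14 mm thick (unit's y), 30 mm long (x), 45 mm high. This point is 30 mm above the cover's top, 15 mm below the fin's top: with the cover shut -90 mm in x and 95 mm in z from the hinge. Pinch it across its thickness from above; it turns between the pads as the cover swings
- cover (a joint): angle of the guard cover: 0 shut, grows as the front rises and swings up and away from the robot, stop at 1.8 rad (leaning back). Stiff friction hinge (0.125 N m, about 1 to 2 N at the fin): it stays wherever it is left, so it must be brought right down. Starts shut
- toggle_tip (a point): centre of the 18 mm ball at the end of the steel toggle under the cover. The 12 mm thick bat pivots at the middle of the arming unit (x = 0, y = 0, 52 mm above the bench); the ball is 50 mm from the pivot and swings across the unit, along its y
- toggle (a joint): angle of the toggle: 0 off, leaning 0.5 rad to the unit's -y side (right); 1.0 on, leaning 0.5 rad to the +y side (left). Light friction (0.06 N m, under 2 N at the ball), stays where it is left. Starts off
- level_unit: white case 130 x 130 x 55 mm fixed on the bench, with one large knob standing upright in the middle of its top. Origin: centre of its underside; x away from the robot, y to the left, z up
- knob_grip (a point): grasp point on the knob's axis in its bar grip; moves with the knob. Black knob: 68 mm disc, 10 mm thick, with a bar 60 long, 16 wide, 36 mm high on it; this point is 24 mm above the disc, 12 mm below the bar's top, 91 mm above the bench when the knob is down. x axis: along the bar to the pointer end (nose, white line); z up
- knob_turn (a joint): angle of the knob: grows clockwise seen from above, from 0 (pointer to the unit's +y) to 2.8 rad; about 0.05 N m of friction, stays where it is left. Starts between 0.3 and 0.7
- knob_pull (a joint): how far the knob is pulled up: 0 down, 0.015 m fully up (locked) against a stop. Takes about 5 N, stays where it is left. Starts down
- set_mark: aluminium ring, 98 mm diameter, 4 mm high, round the knob on top of the level unit, with one dark steel bar 26 x 7 x 9 mm across it: the set mark. Origin: on the knob's axis at the unit's top; x axis points to the mark. The mark lies 0.4 to 1.4 rad clockwise of the pointer's start; pointer at the mark = the two x axes point the same way
- screwdriver: loose screwdriver 190 mm long lying on the bench between the units; bystander, leave alone. Origin: under its middle
- meter: loose orange hand-held meter 170 x 80 x 36 mm lying beyond the units; bystander, leave alone. Origin: centre of its underside
- flux_jar: small amber jar, 60 mm wide, 70 mm high, left near the robot; bystander, leave alone. Origin: centre of its underside
- ferrite: dark metal block 45 x 70 x 30 mm beyond the units on the right; bystander, leave alone. Origin: centre of its underside
Not all that is in view belongs to the job. What is shaped like the level_unit but blue or green is not meant.

How it is judged:
By the outcome, as a careful person would: the job done as asked, in the order asked, and still so for the second after the job is handed in, with the robot touching nothing.
It also fails if it takes over 72 s, if anything falls off the work surface, if the arm or the gripper's body presses on something with over 40 N, if the wrist force passes 120 N, or if a joint passes its speed limit or range.

## Robot

A 7-joint arm with a two-finger parallel gripper is mounted at the origin on the work surface. World frame = base frame: x ahead of the robot, y to its left, z up, the work surface at z = 0. Lengths are in m, angles in rad, forces in N, time in s.
With the tool pointing down it reaches from about 0.4 to 0.85 m from the base axis. Payload 10.4 kg.
Tool frame: the origin (TCP) lies at the very end of the fingers, on their centre line; the grasp point (between the pads) lies 19 mm behind it (manip.tcp_to_grasp is the distance from the TCP to the grasp point, in m); x points along the fingers, y is the direction in which the jaws open and shut, and the axes are right-handed (so a half turn about x gives the same grasp; the last joint's range is limited). The gripper opens to 85 mm and grips with 20 to 120 N. Pads are 22 mm wide; open, the fingers measure 114 mm over their backs; the gripper's body (76 mm by 85 mm) begins 54 mm behind the grasp point. The pads swing forward as they close: fully open they stand 13 mm farther back than shut.
Start: joints at [-1.294, 0.332, -0.065, 1.46, 0.022, 1.35, -0.088], TCP at [0.185, 0.597, 0.231] pointing down, gripper open.
Joint ranges: [-2.6, 2.6], [-0.5, 2.12], [-1.47, 1.34], [0.16, 2.42], [-1.27, 4.41], [0.06, 2.06], [-2.6, 2.6]. Speed limits (rad/s): [2.22, 2.22, 2.79, 2.79, 3.14, 3.14, 3.14].

## Interface

Orientations are given as a unit quaternion [x, y, z, w].
In Python, from workcell import manip, cams, hand_in gives the robot as it stands.
- The arm moves only by the shell command python3 -m handwheel 'ROWS' [FORCE]. ROWS is text: rows parted by semicolons, each of 7 numbers parted by spaces: the shift along the tool's x, y, z in mm, then the turn, a rotation vector about the tool's x, y, z in rad, then the finger opening in mm, from 0 to 85.4. A call has 1 to 8 rows; each row shifts and turns the commanded pose from where the row before left it, along the tool's axes as they then stand; what a row does not reach is not made up. A row lasts 1/10 s, in which the tool goes at most 50 mm and 8.59 degrees, less where a joint would pass 70% of its speed; a pose out of reach is approached as far as the arm can. A call with a gripper value outside its range is refused whole. The fingers move at their own pace and stop on an object; FORCE is the grip in N (left out, the last holds). Time passes only in rows, so rows that do not move let the fingers close. It gives the time, the measured TCP pose, the force and the opening at its end, in the units of the state.
- manip.get_obs(): the state, without advancing time (a new reading comes with each control period).
- cams.camera(name): name is "side" or "top" or "wrist"; returns a dict with "color" (480x640x3 uint8, blue, green, red), "depth" (480x640 float32, m along the optical axis (not along the pixel's ray), 0 where there is no reading), "camera_matrix" (3x3 intrinsics, pixels), "origin" and "attitude" of the camera in the world; the wrist camera has in their place "T_tool_cam" (4x4, takes a point from camera to tool coordinates, whose origin is the TCP and whose axes are the tool frame's). Camera axes: x right, y down, z forward; pixel columns grow to the right and rows downward; lengths in m; the calibration is good to about 2 mm. The wrist camera is an equidistant fisheye: a pixel r from the principal point sees the ray r / f radians off the axis. A picture is of the moment at which its call begins: read the wrist's pose just before it.
- hand_in(): hands the job in, once; it reports no verdict.
Trained networks look in the newest picture that a camera, given by its name, has taken for a name from the list of things; names that differ only in an ending like _2 or _b are one class to them, and where a whole thing is asked for, a point or a joint stands for the part that bears it (a point fixed in the world has none). Each returns a list of dicts, best first, with "conf" (0 to 1); they miss things now and then, are a little off and sometimes report something else, mostly with a low value. They report only what shows in the picture. A call takes as long as a camera call. They do not tell look-alikes from the thing itself.
- cams.recognise(camera, thing): "box" ([left, top, width, height] in pixels, round what is visible of it).
- cams.outline_of(camera, thing): "region" (480x640 bool, what is visible of it) and "box" ([left, top, width, height] in pixels, round what is visible of it).
The state is a dict: "clock": time; "joint_pos": joint angles; "joint_velocities": joint speeds; "tau": joint torques, N m; "position": TCP position; "ee_rot": TCP orientation; "ft_force": force on the tool from outside, world axes, zero at the start; "torque": the same for the moment, N m; "grip_width": opening from 0.0 (shut) to 1.0 (fully open).
Only numpy, scipy, OpenCV 4.12 (cv2) and the standard library are available. Lean on these libraries where they do the work, as an engineer would, in place of code of your own. Each camera call takes 0.05 s, during which the arm holds its last target.

## Working session

There is one attempt and no reset: what is moved stays moved. The work goes in short steps, Python scripts to look and compute and a shell command to move; the robot and the scene stay as the last step left them, time stands still between calls to the robot, and variables do not carry over. Pictures are saved under pics/ and viewed, and the job is handed in when it is done.

```bash
ls; mkdir -p pics
cat > h.py <<'E'
import numpy as np, cv2
from scipy.spatial.transform import Rotation as R
from workcell import manip, cams, hand_in
def shot(n,f):
    c=cams.camera(n); cv2.imwrite('pics/'+f,c['color']); return c
def att(c):
    a=np.array(c['attitude'],float)
    return a if a.shape==(3,3) else R.from_quat(a).as_matrix()
def world(c,u,v,d=None):
    K=np.array(c['camera_matrix']); d=c['depth'][v,u] if d is None else d
    p=np.array([(u-K[0,2])/K[0,0]*d,(v-K[1,2])/K[1,1]*d,d])
    return att(c)@p+np.array(c['origin'])
def cloud(c):
    K=np.array(c['camera_matrix']); d=c['depth']; v,u=np.mgrid[:480,:640]
    P=np.stack([(u-K[0,2])/K[0,0]*d,(v-K[1,2])/K[1,1]*d,d],-1)
    W=P@att(c).T+np.array(c['origin']); W[d<=0]=np.nan; return W
E
python3 - <<'E'
from h import *
o=manip.get_obs(); print({k:np.round(v,3) for k,v in o.items()}, manip.tcp_to_grasp)
for n in('top','side'):
    c=shot(n,n+'1.png'); print(n,c['camera_matrix'],c['origin'],c['attitude'])
    for t in ('arming_unit','cover_grip','level_unit','knob_grip','set_mark'):
        print(t,[(np.round(r['box']),round(r['conf'],2)) for r in cams.recognise(n,t)])
E
```

```text
pics
{'clock': np.float64(0.0), 'joint_pos': array([-1.294,  0.333, -0.065,  1.461,  0.022,  1.35 , -0.089]), 'joint_velocities': array([ 0.   , -0.   , -0.001, -0.001, -0.001, -0.001, -0.002]), 'tau': array([ 0.0000e+00, -6.2547e+01,  4.9000e-02, -3.9160e+01,  1.6000e-02,
        1.0000e-02,  0.0000e+00]), 'position': array([0.184, 0.597, 0.231]), 'ee_rot': array([ 0.105,  0.699, -0.106,  0.699]), 'ft_force': array([-0.169,  0.252, -0.038]), 'torque': array([-0.044,  0.016,  0.012]), 'grip_width': np.float64(0.996)} 0.0187
top [[511.93110842   0.         332.54374506]
 [  0.         511.93110842 239.01681974]
 [  0.           0.           1.        ]] [0.30326752 0.06974299 1.19187136] [-0.68964456  0.71638689 -0.07848353  0.07085575]
arming_unit [(array([385., 236.,  62.,  72.]), 0.72)]
cover_grip [(array([395., 234.,  54.,  64.]), 0.6)]
level_unit [(array([224., 315.,  69.,  69.]), 0.75), (array([267., 230.,  61.,  64.]), 0.63), (array([208., 154.,  58.,  65.]), 0.59), (array([385., 233.,  61.,  72.]), 0.28)]
knob_grip [(array([282., 241.,  27.,  34.]), 0.98), (array([217., 170., 
[... 260 characters left out ...]
.02921451 234.41638738]
 [  0.           0.           1.        ]] [0.34719388 0.79174828 0.71234092] [-0.12651041  0.89144876 -0.43217408  0.05039639]
arming_unit [(array([328., 172.,  76.,  81.]), 0.65)]
cover_grip [(array([336., 176.,  63.,  51.]), 0.93), (array([335., 252.,  82.,  25.]), 0.33)]
level_unit [(array([370., 305.,  90.,  89.]), 0.79), (array([166., 284.,  93.,  80.]), 0.74), (array([288., 255.,  76.,  74.]), 0.68), (array([310., 258.,  32.,  34.]), 0.53)]
knob_grip [(array([397., 307.,  42.,  45.]), 0.96), (array([310., 262.,  34.,  32.]), 0.88), (array([194., 284.,  39.,  43.]), 0.68), (array([360., 258.,  52.,  20.]), 0.2)]
set_mark [(array([293., 266.,  57.,  39.]), 0.84)]
```

View pics/top1.png

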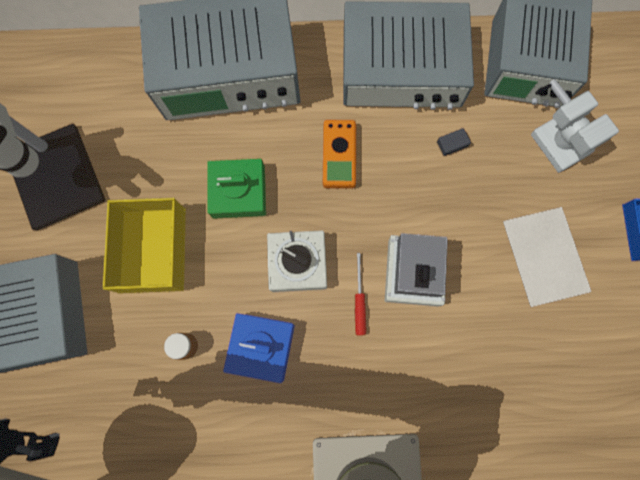

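View pics/side1.png

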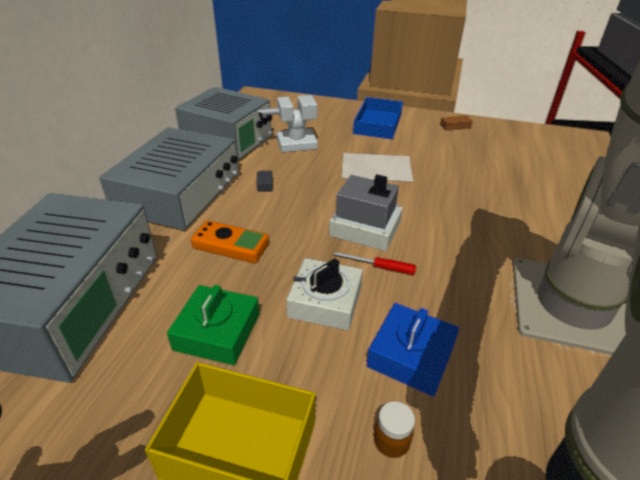

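The top view shows the white level unit at about (297,261) with its knob, and the arming unit at (417,268) with its black fin at (422,275). The green and blue look-alikes are at (236,188) and (260,347), and the screwdriver is at (360,295).

Run:
```python
from h import *
c=shot('top','top2.png'); W=cloud(c)
im=c['color']
a=cv2.resize(im[220:305,255:340],(510,510),interpolation=cv2.INTER_CUBIC)
b=cv2.resize(im[225:310,380:455],(450,510),interpolation=cv2.INTER_CUBIC)
cv2.imwrite('pics/zoom2.png',cv2.resize(np.hstack([a[:, :400],b[:, :400]]),(800,510)))
cv2.imwrite('pics/zoomk.png',a)
def rect(m,zr,name):
    P=W[m&(W[...,2]>zr[0])&(W[...,2]<zr[1])]
    r=cv2.minAreaRect((P[:,:2]*1000).astype(np.float32)); print(name,len(P),r,P[:,2].mean())
m=np.zeros((480,640),bool); m[225:300,260:335]=1
rect(m,(.045,.060),'level top'); rect(m,(.085,.12),'knob bar'); rect(m,(.062,.07),'disc')
m2=np.zeros((480,640),bool); m2[228:312,380:455]=1
rect(m2,(.04,.056),'arm top'); rect(m2,(.11,.125),'cover top');rect(m2,(.14,.18),'fin')
```

```text
level top 2424 ((502.8165283203125, 136.440185546875), (131.3493194580078, 130.05787658691406), 0.8588078022003174) 0.0545233367430508
knob bar 231 ((502.345703125, 136.4904327392578), (60.116703033447266, 16.280181884765625), 58.34579849243164) 0.10072888758541246
disc 488 ((502.4854736328125, 140.34951782226562), (93.43490600585938, 92.9119873046875), 53.632850646972656) 0.0660416537694685
arm top 867 ((470.14898681640625, -134.42056274414062), (130.04000854492188, 149.17295837402344), 82.74808502197266) 0.049621015334169544
cover top 2607 ((473.4510192871094, -134.9757843017578), (100.58851623535156, 125.52240753173828), 82.86072540283203) 0.11785288281368365
fin 117 ((445.3163146972656, -130.90206909179688), (13.214886665344238, 29.181114196777344), 82.05108642578125) 0.15962405576144567
```

View pics/zoom2.png

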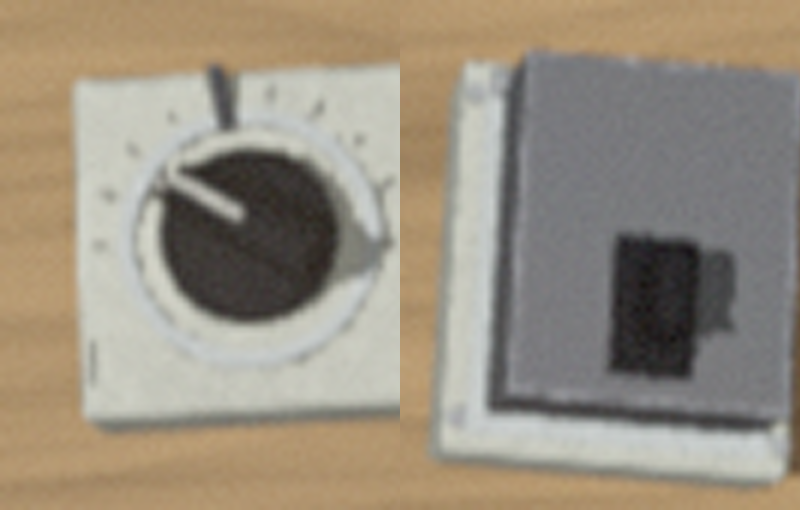

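Run:
```python
from h import *
c=cams.camera('top'); W=cloud(c); g=c['color'].max(2)
ctr=np.array([.5024,.1365])
d=W[...,:2]-ctr; r=np.hypot(d[...,0],d[...,1])
m=(r>.0365)&(r<.07)&(W[...,2]>.05)&(g<110)
m[:,:255]=0;
v,u=np.where(m)
for a,b in zip(v,u): pass
n,l,s,_=cv2.connectedComponentsWithStats(m.astype(np.uint8))
for i in range(1,n):
    if s[i][4]<8: continue
    P=W[l==i]; q=P[:,:2].mean(0)-ctr
    rc=cv2.minAreaRect(((P[:,:2])*1000).astype(np.float32))
    print(s[i],np.round(P.mean(0),4),np.degrees(np.arctan2(q[1],q[0])),np.hypot(*q),P[:,2].max(),rc)
# all high points outside disc
m=(r>.038)&(r<.066)&(W[...,2]>.0605)&(W[...,2]<.07)
P=W[m]; q=P[:,:2]-ctr; A=np.degrees(np.arctan2(q[:,1],q[:,0])); print(len(P),np.sort(A).round(),P[:,2].mean())
sel=(A>0)&(A<45); print(A[sel].mean(), np.degrees(np.arctan2(q[sel].mean(0)[1],q[sel].mean(0)[0])),P[sel].mean(0))
# white pointer line on bar
m=(r<.04)&(W[...,2]>.06)&(g>130); 
P=W[m];q=P[:,:2].mean(0)-ctr; print('line',len(P),np.degrees(np.arctan2(q[1],q[0])),cv2.minAreaRect((P[:,:2]*1000).astype(np.float32)),P[:,2].mean())
# side view
c=cams.camera('side'); W=cloud(c); g=c['color'].max(2)
d=W[...,:2]-ctr; r=np.hypot(d[...,0],d[...,1]); A=np.degrees(np.arctan2(d[...,1],d[...,0]))
m=(r>.037)&(r<.066)&(W[...,2]>.0605)&(W[...,2]<.07)&(A>-20)&(A<50)
P=W[m]; q=P[:,:2]-ctr; print('side',len(P),np.median(A[m]),A[m].mean(),P.mean(0))
m=(r<.04)&(W[...,2]>.09); P=W[m]; print(cv2.minAreaRect((P[:,:2]*1000).astype(np.float32)),P[:,2].max())
```

```text
[290 232   4   9  22] [0.5567 0.1445 0.0617] 8.397523632518455 0.054890639488680226 0.06552553843992559 ((555.8792114257812, 144.2610626220703), (19.504623413085938, 5.623363018035889), 9.975509643554688)
85 [-155. -153. -146. -129. -127. -126. -126. -119. -111. -109. -108. -105.
 -105.  -88.  -80.  -73.  -69.  -56.  -56.  -54.  -50.  -44.  -39.  -30.
  -29.  -25.  -10.   -4.   -2.    6.    7.    7.    7.    7.    7.    8.
    8.    8.    9.    9.    9.    9.    9.   10.   10.   10.   11.   11.
   11.   11.   11.   12.   12.   13.   13.   13.   13.   16.   18.   19.
   21.   26.   31.   34.   51.   55.   57.   64.   66.   73.   79.   81.
   81.   84.   93.  110.  143.  152.  162.  165.  168.  170.  176.  176.
  179.] 0.06239000314995295
12.494258951688973 12.348153404384526 [0.55385816 0.14776501 0.06318758]
line 68 91.51687301012677 ((503.16656494140625, 140.14866638183594), (71.32257080078125, 64.0001449584961), 52.28696823120117) 0.0836057599160359
side 47 14.003330156763731 14.053392922837052 [0.5535868  0.14930258 0.06278761]
((503.5459899902344, 140.46595764160156), (62.14954376220703, 16.86341667175293), 59.44879913330078) 0.10646185521793095
```

```bash
cat >> h.py <<'E'
def delta(pos,jaw_deg=None,rot=None):
    """print tool-frame shift(mm) and rotvec to target; jaw axis yaw (deg mod 180)"""
    o=manip.get_obs(); Rc=R.from_quat(o['ee_rot']).as_matrix(); p=o['position']
    s=Rc.T@(np.array(pos)-p)*1000
    y0=np.degrees(np.arctan2(Rc[1,1],Rc[0,1]))
    print('t',round(float(o['clock']),2),'tcp',np.round(p,4),'jaw',round(y0,2),'tilt x',np.round(Rc[:,0],3),'F',np.round(o['ft_force'],1),'w',round(float(o['grip_width'])*85.4,1),'q7',round(o['joint_pos'][6],2))
    if jaw_deg is None: jaw_deg=y0
    d=(jaw_deg-y0+90)%180-90
    a=np.radians(y0+d); X=np.array([0,0,-1.]); Y=np.array([np.cos(a),np.sin(a),0]); T=np.column_stack([X,Y,np.cross(X,Y)])
    rv=R.from_matrix(Rc.T@T).as_rotvec()
    print('shift mm',np.round(s,1),'rotvec',np.round(rv,3),'dist',round(np.linalg.norm(s),1))
E
python3 -c "
from h import *
delta([.503,.138,.19],148.4)"
```

```text
t 0.75 tcp [0.1846 0.5972 0.2314] jaw 72.83 tilt x [ 0.  0. -1.] F [ 0.1 -0.4 -0. ] w 85.2 q7 -0.09
shift mm [  41.3 -344.7  439.8] rotvec [-1.319  0.    -0.   ] dist 560.3
```

```bash
python3 -m handwheel '0 -26 33 0 0 0 85;0 -26 33 0 0 0 85;0 -26 33 0 0 0 85;0 -26 33 0 0 0 85;0 -26 33 0 0 0 85;0 -26 33 0 0 0 85;0 -26 33 0 0 0 85;0 -26 33 0 0 0 85' 60; python3 -c "
from h import *
delta([.503,.138,.19],148.4)"
```

```text
clock: 1.55
position: [0.3761, 0.3189, 0.2316]
ee_rot: [0.106, 0.699, -0.105, 0.699]
ft_force: [1.8, 0.2, 0.1]
grip_width: 0.996
t 1.55 tcp [0.3761 0.3189 0.2316] jaw 72.82 tilt x [ 0.     0.001 -1.   ] F [1.8 0.2 0.1] w 85.1 q7 0.48
shift mm [  41.5 -135.4  174.6] rotvec [-1.319e+00  1.000e-03 -1.000e-03] dist 224.9
```

```bash
python3 -m handwheel '0 -27 35 0 0 0 85;0 -27 35 0 0 0 85;0 -27 35 0 0 0 85;0 -27 35 0 0 0 85;0 -27 35 0 0 0 85;0 0 0 -0.14 0 0 85;0 0 0 -0.14 0 0 85;0 0 0 -0.14 0 0 85'; python3 -m handwheel '5 0 0 -0.14 0 0 85;5 0 0 -0.14 0 0 85;5 0 0 -0.14 0 0 85;5 0 0 -0.14 0 0 85;5 0 0 -0.14 0 0 85;0 0 0 -0.14 0 0 85;0 0 0 -0.06 0 0 85;0 0 0 0 0 0 85'
python3 - <<'E'
from h import *
delta([.503,.138,.19],148.4)
c=shot('wrist','w1.png'); print(c['camera_matrix'],c['T_tool_cam'])
E
```

```text
clock: 2.35
position: [0.5028, 0.1395, 0.2313]
ee_rot: [-0.044, 0.706, 0.044, 0.706]
ft_force: [0.2, 0.4, 1.0]
grip_width: 0.995
clock: 3.15
position: [0.5027, 0.1398, 0.2064]
ee_rot: [-0.345, 0.617, 0.346, 0.617]
ft_force: [-0.3, 0.9, -0.9]
grip_width: 0.996
t 3.15 tcp [0.5027 0.1398 0.2064] jaw 148.5 tilt x [ 0.  0. -1.] F [-0.3  0.9 -0.9] w 85.0 q7 2.26
shift mm [16.4 -1.2 -1.4] rotvec [0.002 0.    0.   ] dist 16.5
[[371.64829954   0.         320.72727141]
 [  0.         371.64829954 244.23342409]
 [  0.           0.           1.        ]] [[-4.50698695e-04 -2.84307470e-01  9.58733049e-01 -1.42063755e-01]
 [ 9.99999833e-01 -4.74703836e-04  3.29327098e-04 -9.42213789e-04]
 [ 3.61484102e-04  9.58733037e-01  2.84307637e-01 -7.27672234e-02]
 [ 0.00000000e+00  0.00000000e+00  0.00000000e+00  1.00000000e+00]]
```

View pics/w1.png

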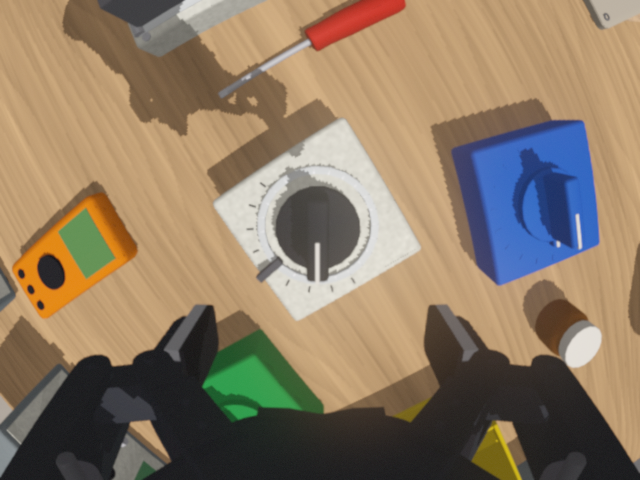

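The wrist view has the knob centred at about (318,228). Its white pointer runs down at (317,262), and the set mark is at (270,270). I'll now measure the bar and mark from wrist depth.

```bash
cat >> h.py <<'E'
def wcloud():
    o=manip.get_obs(); c=cams.camera('wrist'); K=np.array(c['camera_matrix']); d=c['depth']
    v,u=np.mgrid[:480,:640]; x=u-K[0,2]; y=v-K[1,2]; r=np.hypot(x,y); th=r/K[0,0]
    k=np.where(r>0,np.tan(th)/np.maximum(r,1e-9),1/K[0,0])
    P=np.stack([x*k*d,y*k*d,d],-1); P[(d<=0)|(th>1.4)]=np.nan
    T=np.array(c['T_tool_cam']); Q=P@T[:3,:3].T+T[:3,3]
    Rc=R.from_quat(o['ee_rot']).as_matrix(); W=Q@Rc.T+o['position']
    return c,Q,W
def ang(q): return np.degrees(np.arctan2(q[1],q[0]))
def knobmeas():
    c,Q,W=wcloud(); g=c['color'].max(2)
    n=np.hypot(W[...,0]-.503,W[...,1]-.138)
    zt=np.nanpercentile(W[n<.02][:,2],90); print('bar top z',zt)
    m=(n<.045)&(W[...,2]>zt-.008); P=W[m]; rc=cv2.minAreaRect((P[:,:2]*1000).astype(np.float32)); print('bar',len(P),rc)
    ctr=np.array(rc[0])/1000
    # ring/case top for centre
    m=(n<.11)&(W[...,2]>.05)&(W[...,2]<.060)&(g>110); P=W[m]; rc=cv2.minAreaRect((P[:,:2]*1000).astype(np.float32)); print('case',rc,np.median(P[:,2]))
    c2=np.array(rc[0])/1000
    for cc in (ctr,c2):
        d=W[...,:2]-cc; r=np.hypot(d[...,0],d[...,1])
        m=(r>.0375)&(r<.068)&(W[...,2]>.0595)&(W[...,2]<.072)&(g<120)
        k,l,s,_=cv2.connectedComponentsWithStats(m.astype(np.uint8))
        for i in range(1,k):
            if s[i][4]>25:
                P=W[l==i]; q=P[:,:2].mean(0)-cc; print('mark?',s[i],round(ang(q),2),np.round(P.mean(0),4),cv2.minAreaRect((P[:,:2]*1000).astype(np.float32))[1:])
E
python3 - <<'E'
from h import *
knobmeas()
E
```

```text
bar top z 0.2987875567982309
bar 15617 ((495.65594482421875, 126.37763214111328), (14.06314468383789, 74.53101348876953), 58.51255798339844)
case ((505.055419921875, 136.73684692382812), (130.67381286621094, 129.9807586669922), 0.9866118431091309) 0.05445967545153642
mark? [276 229  31  39 318] 23.68 [0.5323 0.1424 0.0663] ((10.101021766662598, 38.67200469970703), 14.766742706298828)
mark? [329 243  28  24 184] 80.76 [0.5021 0.1657 0.0663] ((7.551700115203857, 28.21321678161621), 88.56460571289062)
mark? [264 257  18  17 140] 17.69 [0.5527 0.1446 0.063 ] ((15.760852813720703, 6.003551959991455), 11.355167388916016)
mark? [257 257  25  24 216] 9.43 [0.557  0.1454 0.063 ] ((24.85404396057129, 6.434114933013916), 9.11225414276123)
```

```bash
sed -i 's/zt=np.nanpercentile(W\[n<.02\]\[:,2\],90)/W[W[...,2]>.13]=np.nan; zt=np.nanpercentile(W[n<.02][:,2],90)/' h.py
python3 - <<'E'
from h import *
knobmeas(); delta([.5035,.1365,.072],148.4)
E
```

```text
bar top z 0.10291345029843682
bar 1876 ((505.0972595214844, 137.08145141601562), (60.39029312133789, 15.412518501281738), 58.64309310913086)
case ((504.8691101074219, 136.96466064453125), (130.62725830078125, 130.36135864257812), 0.90815269947052) 0.05448444116299045
mark? [257 258  25  23 217] 9.09 [0.557  0.1454 0.0631] ((25.086336135864258, 6.5035552978515625), 10.479849815368652)
mark? [257 258  25  23 217] 9.18 [0.557  0.1454 0.0631] ((25.086336135864258, 6.5035552978515625), 10.479849815368652)
t 3.3 tcp [0.5027 0.1398 0.2064] jaw 148.34 tilt x [ 0.  0. -1.] F [-0.4 -0.4 -0.2] w 85.3 q7 2.26
shift mm [134.4  -2.4  -2.5] rotvec [-0.001  0.     0.   ] dist 134.4
```

```bash
python3 -m handwheel '30 -3 -1.5 0 0 0 60;30 0 0 0 0 0 60;30 0 0 0 0 0 60;25 0 0 0 0 0 50;17 0 0 0 0 0 40;2 0 0 0 0 0 40;0 0 0 0 0 0 40' 40; python3 -c "
from h import *
delta([.5045,.137,.072],148.4)"
```

```text
clock: 4.0
position: [0.5045, 0.137, 0.0725]
ee_rot: [-0.345, 0.617, 0.345, 0.617]
ft_force: [0.7, 0.0, 0.0]
grip_width: 0.466
t 4.0 tcp [0.5045 0.137  0.0725] jaw 148.41 tilt x [-0. -0. -1.] F [0.7 0.  0. ] w 39.8 q7 2.31
shift mm [0.5 0.  0. ] rotvec [ 0. -0. -0.] dist 0.5
```

```bash
python3 -m handwheel '0 0 0 0 0 0 0;0 0 0 0 0 0 0;0 0 0 0 0 0 0;0 0 0 0 0 0 0;0 0 0 0 0 0 0;0 0 0 0 0 0 0' 60; python3 -c "
from h import *
delta([.5045,.137,.072],148.4)"
```

```text
clock: 4.6
position: [0.5047, 0.1376, 0.0736]
ee_rot: [-0.345, 0.617, 0.346, 0.618]
ft_force: [-2.7, 0.0, 6.0]
grip_width: 0.18
t 4.6 tcp [0.5047 0.1376 0.0736] jaw 148.46 tilt x [ 0.001  0.001 -1.   ] F [-2.7  0.   6. ] w 15.3 q7 2.31
shift mm [ 1.6 -0.1 -0.6] rotvec [0.001 0.002 0.   ] dist 1.7
```

```bash
python3 -m handwheel '0 0 0 0.12 0 0 0;0 0 0 0.12 0 0 0;0 0 0 0.12 0 0 0;0 0 0 0.12 0 0 0;0 0 0 0.12 0 0 0;0 0 0 0.12 0 0 0;0 0 0 0.137 0 0 0;0 0 0 0 0 0 0'
python3 - <<'E'
from h import *
delta([.5045,.137,.072],148.4)
shot('wrist','w2.png'); shot('top','top3.png')
E
```

```text
clock: 5.4
position: [0.5045, 0.1377, 0.0736]
ee_rot: [-0.056, 0.705, 0.057, 0.705]
ft_force: [-5.0, -0.5, 7.9]
grip_width: 0.174
t 5.4 tcp [0.5045 0.1377 0.0736] jaw 99.09 tilt x [ 0.     0.001 -1.   ] F [-5.  -0.5  7.9] w 14.8 q7 1.48
shift mm [ 1.6 -0.7 -0.1] rotvec [-0.861  0.001 -0.001] dist 1.8
```

View pics/w2.png

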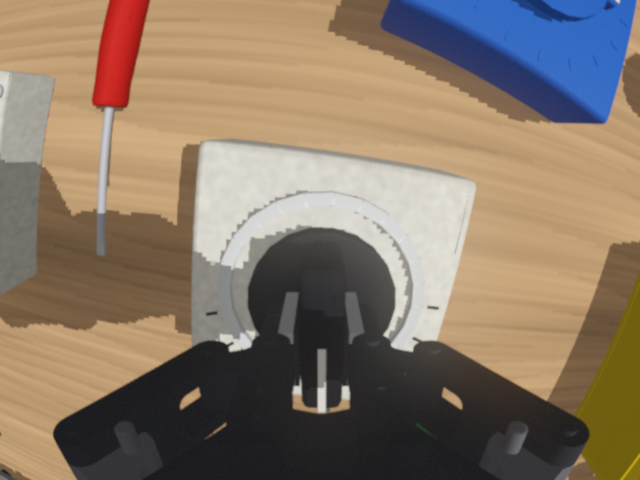

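The knob turned with the tool, with pads at 14.8 mm on the bar and the nose at about (322,380). The gripper hides the mark, so I'll release and check the alignment before locking.

```bash
python3 -m handwheel '0 0 0 0 0 0 45;0 0 0 0 0 0 45;0 0 0 0 0 0 60;-20 0 0 0 0 0 60;-35 0 0 0 0 0 85;-45 0 0 0 0 0 85;-30 0 0 0 0 0 85;0 0 0 0 0 0 85'
python3 - <<'E'
from h import *
knobmeas(); shot('wrist','w3.png'); delta([.505,.1372,.0725])
knobmeas()
E
```

```text
clock: 6.3
position: [0.5067, 0.1375, 0.2068]
ee_rot: [-0.056, 0.702, 0.059, 0.707]
ft_force: [1.1, 0.6, -0.1]
grip_width: 0.993
bar top z 0.10293618094006708
bar 1929 ((505.5869445800781, 137.14212036132812), (61.1346321105957, 16.146926879882812), 9.938297271728516)
case ((504.5662841796875, 137.0813446044922), (129.75718688964844, 130.0589141845703), 1.0514296293258667) 0.05452624634096251
mark? [319 282   6  18 101] 9.62 [0.5602 0.1464 0.0633] ((16.356557846069336, 4.2187089920043945), 9.437223434448242)
mark? [319 282   6  18 101] 9.51 [0.5602 0.1464 0.0633] ((16.356557846069336, 4.2187089920043945), 9.437223434448242)
t 6.4 tcp [0.5047 0.137  0.2026] jaw 99.35 tilt x [ 0.001  0.001 -1.   ] F [-0.5 -0.2 -1.3] w 85.0 q7 1.43
shift mm [1.301e+02 1.000e-01 2.000e-01] rotvec [-0.     0.001 -0.001] dist 130.1
bar top z 0.10291759296378002
bar 1964 ((505.1579895019531, 137.4695281982422), (60.81907653808594, 15.923945426940918), 8.92342758178711)
case ((504.5202331542969, 137.09266662597656), (129.64566040039062, 130.6477813720703), 0.689906656742096) 0.05448683544841036
mark? [319 287   7  19 118] 9.23 [0.5604 0.1464 0.0633] ((16.999774932861328, 4.999729633331299), 9.502230644226074)
mark? [319 287   7  19 118] 9.5 [0.5604 0.1464 0.0633] ((16.999774932861328, 4.999729633331299), 9.502230644226074)
```

View pics/w3.png

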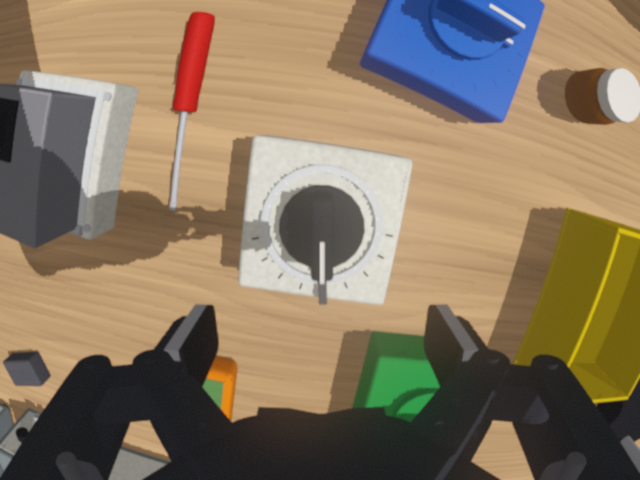

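The white pointer at (322,262) lines up with the mark at (323,292) and the axis at (321,227), all within about 0.5°. Next I'll regrasp and pull.

```bash
python3 -m handwheel '30 0 0 0 0 0 60;40 0 0 0 0 0 60;35 0 0 0 0 0 45;20 0 0 0 0 0 40;5 0 0 0 0 0 40;0 0 0 0 0 0 40' 40;  python3 -m handwheel '0 0 0 0 0 0 0;0 0 0 0 0 0 0;0 0 0 0 0 0 0;0 0 0 0 0 0 0;0 0 0 0 0 0 0;0 0 0 0 0 0 0' 80; python3 -c "
from h import *
delta([.505,.1372,.0875])"
```

```text
clock: 7.05
position: [0.5037, 0.1365, 0.0713]
ee_rot: [-0.058, 0.706, 0.057, 0.704]
ft_force: [-0.8, 0.0, -0.5]
grip_width: 0.469
clock: 7.65
position: [0.5051, 0.1378, 0.0736]
ee_rot: [-0.057, 0.704, 0.058, 0.705]
ft_force: [-2.4, 2.5, 6.8]
grip_width: 0.17
t 7.65 tcp [0.5051 0.1378 0.0736] jaw 99.38 tilt x [ 0.002  0.002 -1.   ] F [-2.4  2.5  6.8] w 14.5 q7 1.49
shift mm [-13.9  -0.5  -0.2] rotvec [-0.     0.002 -0.001] dist 13.9
```

```bash
python3 -m handwheel '-3 0 0 0 0 0 0;-3 0 0 0 0 0 0;-3 0 0 0 0 0 0;-3 0 0 0 0 0 0;-3 0 0 0 0 0 0;-2 0 0 0 0 0 0;-1 0 0 0 0 0 0;0 0 0 0 0 0 0';python3 -c "
from h import *
delta([.505,.1372,.0875])"
```

```text
clock: 8.45
position: [0.5048, 0.1376, 0.0891]
ee_rot: [-0.058, 0.704, 0.058, 0.705]
ft_force: [10.8, 6.7, -24.3]
grip_width: 0.174
t 8.45 tcp [0.5048 0.1376 0.0891] jaw 99.39 tilt x [ 0.002  0.    -1.   ] F [ 10.8   6.7 -24.3] w 14.9 q7 1.48
shift mm [ 1.6 -0.4  0.1] rotvec [0.    0.002 0.   ] dist 1.6
```

```bash
python3 -m handwheel '-1.5 0 0 0 0 0 0;0 0 0 0 0 0 0';  python3 -m handwheel '1 0 0 0 0 0 0;0 0 0 0 0 0 40;0 0 0 0 0 0 45;-20 0 0 0 0 0 60;-35 0 0 0 0 0 85;-35 0 0 0 0 0 85;-25 0 0 0 0 0 85;0 0 0 0 0 0 85'
python3 - <<'E'
from h import *
c=shot('wrist','w4.png'); delta([.505,.1372,.0725])
knobmeas()
E
```

```text
clock: 8.65
position: [0.5044, 0.1377, 0.0894]
ee_rot: [-0.058, 0.704, 0.058, 0.705]
ft_force: [16.3, 8.2, -37.8]
grip_width: 0.172
clock: 9.45
position: [0.5063, 0.1371, 0.2101]
ee_rot: [-0.056, 0.703, 0.058, 0.707]
ft_force: [-0.4, 0.1, -0.5]
grip_width: 0.999
t 9.5 tcp [0.5054 0.1369 0.2079] jaw 99.32 tilt x [ 0.003  0.002 -1.   ] F [-0.   0.5  0. ] w 85.2 q7 1.43
shift mm [135.4   0.2  -0.9] rotvec [-0.     0.004 -0.001] dist 135.4
bar top z 0.11797404316559626
bar 2109 ((505.02801513671875, 137.1234130859375), (60.685604095458984, 16.23362159729004), 9.10876750946045)
case ((504.6034851074219, 137.11605834960938), (129.8214111328125, 130.40988159179688), 0.8632164001464844) 0.05448850423558069
mark? [319 291   7  11  61] 9.6 [0.5639 0.1471 0.0634] ((9.638236999511719, 5.067102432250977), 9.592554092407227)
mark? [319 291   7  11  61] 9.54 [0.5639 0.1471 0.0634] ((9.638236999511719, 5.067102432250977), 9.592554092407227)
```

The bar top rose by 15.0 mm and the pointer is still on the mark, so the knob is locked. Next is the arming unit.

```bash
python3 -m handwheel '0 -36 -14.6 0 0 0 85;0 -36 -14.6 0 0 0 85;0 -36 -14.6 0 0 0 85;0 -36 -14.6 0 0 0 85;0 -36 -14.6 0 0 0 85;0 -36 -14.6 0 0 0 85;0 -36 -14.6 0 0 0 85;0 0 0 0.144 0 0 85' 30; python3 -m handwheel '0 0 0 0.144 0 0 85;0 0 0 0 0 0 85;0 0 0 0 0 0 85'
cat >> h.py <<'E'
def armmeas(save=None):
    c,Q,W=wcloud()
    if save: cv2.imwrite('pics/'+save,c['color'])
    n=np.hypot(W[...,0]-.47,W[...,1]+.134)
    def rc(lo,hi,name,rad=.11):
        m=(n<rad)&(W[...,2]>lo)&(W[...,2]<hi); P=W[m]
        if len(P)>10: print(name,len(P),np.round(cv2.minAreaRect((P[:,:2]*1000).astype(np.float32)),2) if 0 else cv2.minAreaRect((P[:,:2]*1000).astype(np.float32)),round(float(np.median(P[:,2])),4))
    rc(.045,.053,'case'); rc(.112,.122,'covertop'); rc(.155,.168,'fin',.06)
    return c,W
E
python3 - <<'E'
from h import *
armmeas('w5.png'); delta([.446,-.131,.2],82.8)
E
```

```text
clock: 10.35
position: [0.4424, -0.1334, 0.205]
ee_rot: [-0.005, 0.708, 0.005, 0.707]
ft_force: [0.1, -0.0, 0.5]
grip_width: 0.99
clock: 10.65
position: [0.4441, -0.1282, 0.2051]
ee_rot: [0.042, 0.706, -0.043, 0.705]
ft_force: [-0.6, 0.6, 0.3]
grip_width: 0.992
case 3303 ((455.47564697265625, -132.00360107421875), (130.18089294433594, 114.69117736816406), 82.51063537597656) 0.0498
covertop 22522 ((475.4547119140625, -134.39317321777344), (100.68739318847656, 125.6152114868164), 82.75032806396484) 0.1175
fin 1264 ((447.9632568359375, -130.84432983398438), (13.39694595336914, 30.390653610229492), 82.56147003173828) 0.1619
t 10.7 tcp [ 0.4443 -0.1281  0.2053] jaw 83.1 tilt x [-0.001 -0.    -1.   ] F [ 0.1 -0.7 -0.1] w 84.8 q7 1.61
shift mm [ 5.3 -2.6  2.1] rotvec [ 0.005 -0.001  0.   ] dist 6.2
```

View pics/w5.png

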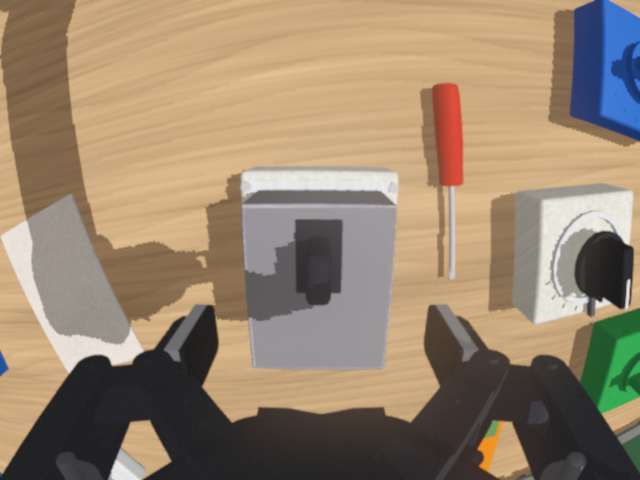

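The wrist view shows the fin at about (318,270), centred on the cover, and cover, fin and case measurements agree. I'll grasp the fin next.

```bash
python3 -m handwheel '10 -2.3 4 0.006 0 0 70;25 0 0 0 0 0 50;25 0 0 0 0 0 40;16 0 0 0 0 0 35;0 0 0 0 0 0 35' 30;  python3 -m handwheel '0 0 0 0 0 0 0;0 0 0 0 0 0 0;0 0 0 0 0 0 0;0 0 0 0 0 0 0;0 0 0 0 0 0 0;0 0 0 0 0 0 0' 30; python3 -c "
from h import *
delta([.448,-.1309,.129],82.7)"
```

```text
clock: 11.2
position: [0.4467, -0.131, 0.1273]
ee_rot: [0.045, 0.707, -0.046, 0.704]
ft_force: [0.4, 0.4, 1.1]
grip_width: 0.413
clock: 11.8
position: [0.4487, -0.1305, 0.1303]
ee_rot: [0.046, 0.705, -0.046, 0.706]
ft_force: [-0.7, 5.3, 3.0]
grip_width: 0.154
t 11.8 tcp [ 0.4487 -0.1305  0.1303] jaw 82.55 tilt x [ 0.001  0.001 -1.   ] F [-0.7  5.3  3. ] w 13.1 q7 1.68
shift mm [ 1.3 -0.5 -0.7] rotvec [-0.003  0.001 -0.001] dist 1.5
```

Run:
```python
import numpy as np
a0=np.arctan2(95,-90); r=np.hypot(95,90)
th=np.arange(0,1.76,.125); p=r*np.c_[np.cos(a0-th),np.sin(a0-th)]
for t,d,q in zip(th[1:],np.diff(p,axis=0),p[1:]): print(round(t,3),'x',round(-d[1],1),'z',round(d[0],1),q.round(1))
```

```text
0.125 x -10.5 z 12.5 [-77.5 105.5]
0.25 x -8.8 z 13.8 [-63.7 114.3]
0.375 x -7.0 z 14.7 [-48.9 121.4]
0.5 x -5.2 z 15.5 [-33.4 126.5]
0.625 x -3.2 z 16.0 [-17.4 129.7]
0.75 x -1.2 z 16.3 [ -1.1 130.9]
0.875 x 0.9 z 16.3 [ 15.2 130. ]
1.0 x 2.9 z 16.1 [ 31.3 127.1]
1.125 x 4.9 z 15.6 [ 46.9 122.2]
1.25 x 6.8 z 14.9 [ 61.8 115.4]
1.375 x 8.6 z 13.9 [ 75.7 106.8]
1.5 x 10.3 z 12.7 [88.4 96.5]
1.625 x 11.8 z 11.3 [99.7 84.7]
1.75 x 13.1 z 9.8 [109.5  71.6]
```

```bash
python3 -m handwheel '-5.5 0 6 0 0 0 0;-5 0 6.5 0 0 0 0;-8.8 0 13.8 0 0 0 0;-7 0 14.7 0 0 0 0;0 0 0 0 0 0 0'; python3 -c "
from h import *
delta([.5374-.0489*.992,-.1423+.0489*.127,.053+.1214-.0187],82.7)"
```

```text
clock: 12.3
position: [0.4901, -0.1358, 0.1566]
ee_rot: [0.046, 0.705, -0.046, 0.706]
ft_force: [-0.4, 7.8, 4.2]
grip_width: 0.158
t 12.3 tcp [ 0.4901 -0.1358  0.1566] jaw 82.57 tilt x [ 0.001  0.    -1.   ] F [-0.4  7.8  4.2] w 13.5 q7 1.72
shift mm [ 0.9 -0.5 -1.2] rotvec [-0.002  0.001 -0.   ] dist 1.6
```

```bash
python3 -m handwheel '-5.2 0 15.5 0 0 0 0;-3.2 0 16 0 0 0 0;-1.2 0 16.3 0 0 0 0;0.9 0 16.3 0 0 0 0;2.9 0 16.1 0 0 0 0;0 0 0 0 0 0 0'; python3 -c "
from h import *
delta([.5374+.0313*.992,-.1423-.0313*.127,.053+.1271-.0187],82.7)
shot('side','s2.png')"
```

```text
clock: 12.9
position: [0.5695, -0.1459, 0.1616]
ee_rot: [0.046, 0.706, -0.046, 0.706]
ft_force: [2.7, 6.8, -1.1]
grip_width: 0.159
t 12.9 tcp [ 0.5695 -0.1459  0.1616] jaw 82.58 tilt x [ 0.  0. -1.] F [ 2.7  6.8 -1.1] w 13.6 q7 1.8
shift mm [ 0.2 -0.5 -1. ] rotvec [-0.002  0.    -0.   ] dist 1.1
```

View pics/s2.png

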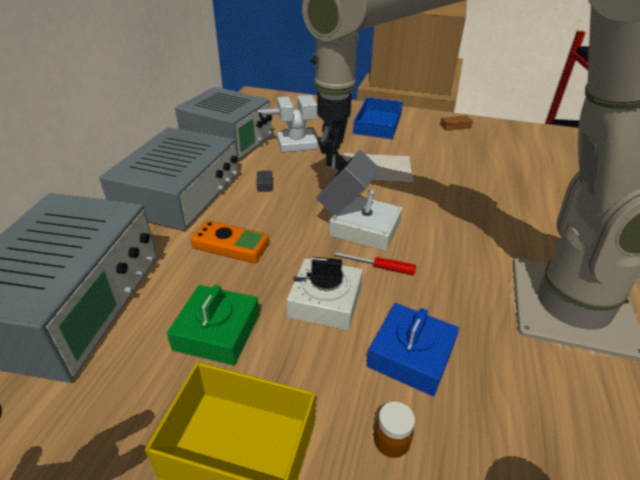

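The side view shows the cover about 1 rad open at (345,185), with the toggle exposed at (368,205). I'll keep opening it.

```bash
python3 -m handwheel '4.9 0 15.6 0 0 0 0;6.8 0 14.9 0 0 0 0;8.6 0 13.9 0 0 0 0;10.3 0 12.7 0 0 0 0;11.8 0 11.3 0 0 0 0;6 0 5 0 0 0 0;0 0 0 0 0 0 0'; python3 -c "
from h import *
delta([.5374+.1045*.992,-.1423-.1045*.127,.053+.0785-.0187],82.7)"
```

```text
clock: 13.65
position: [0.6423, -0.1552, 0.1136]
ee_rot: [0.046, 0.705, -0.045, 0.706]
ft_force: [3.5, 6.9, 0.8]
grip_width: 0.156
t 13.65 tcp [ 0.6423 -0.1552  0.1136] jaw 82.58 tilt x [ 0.002  0.001 -1.   ] F [3.5 6.9 0.8] w 13.3 q7 1.85
shift mm [ 0.8 -0.5 -1.2] rotvec [-0.002  0.002 -0.001] dist 1.6
```

```bash
python3 -m handwheel '0 0 0 0 0 0 40;0 0 0 0 0 0 40;0 0 0 0 0 0 40;-25 0 0 0 0 0 40;-40 0 0 0 0 0 40;-40 0 0 0 0 0 20;-40 0 0 0 0 0 0;0 0 0 0 0 0 0'; python3 -c "
from h import *
delta([.473,-.134,.25],82.7)
shot('top','t4.png');shot('side','s3.png')"
```

```text
clock: 14.45
position: [0.6428, -0.1582, 0.2648]
ee_rot: [0.046, 0.702, -0.047, 0.709]
ft_force: [-0.3, -1.3, 0.0]
grip_width: -0.001
t 14.45 tcp [ 0.6428 -0.1582  0.2648] jaw 82.44 tilt x [ 0.009 -0.002 -1.   ] F [-0.3 -1.3  0. ] w -0.1 q7 1.8
shift mm [  13.3    1.7 -171.6] rotvec [-0.005  0.009  0.001] dist 172.2
```

View pics/s3.png

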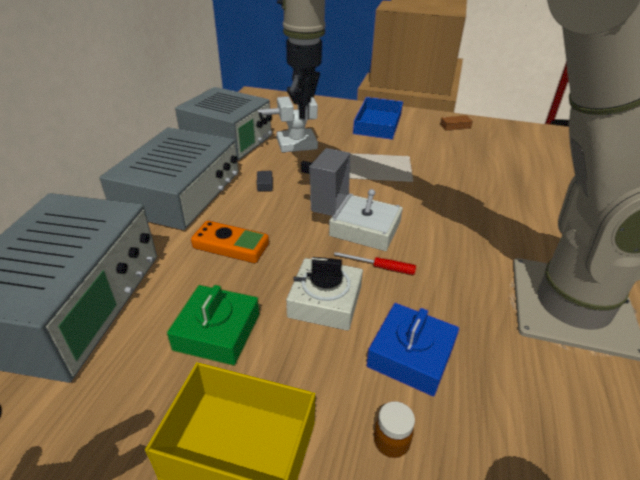

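The cover stands open and stays at (328,185), and the toggle at (370,203) is clear. I'll move to the toggle's right side.

```bash
python3 -m handwheel '0 -11.6 -34.3 0 0 0 0;0 -11.6 -34.3 0 0 0 0;0 -11.6 -34.3 0 0 0 0;0 -11.6 -34.3 0 0 0 0;0 -11.6 -34.3 0 0 0 0;20 0 0 0 0 0 0;20 0 0 0 0 0 0;0 0 0 0 0 0 0'
cat >> h.py <<'E'
UO=np.array([.4729,-.1341]); UX=np.array([.992,-.127]); UY=np.array([.127,.992])
def toggle(W):
    q=W[...,:2]-UO; a=q@UX; b=q@UY
    m=(np.abs(a)<.02)&(np.abs(b)<.045)&(W[...,2]>.085)&(W[...,2]<.11)
    P=np.c_[a[m],b[m],W[...,2][m]]
    if len(P): print('ball',len(P),'unit-frame mean',P.mean(0).round(4),'min',P.min(0).round(4),'max',P.max(0).round(4))
E
python3 - <<'E'
from h import *
c,Q,W=wcloud(); cv2.imwrite('pics/w6.png',c['color']); toggle(W)
delta(list(UO-.06*UY)+[.082],82.7)
c=cams.camera('top'); toggle(cloud(c))
E
```

```text
clock: 15.35
position: [0.4615, -0.1909, 0.2155]
ee_rot: [0.046, 0.707, -0.046, 0.704]
ft_force: [-0.4, -0.1, -0.2]
grip_width: 0.001
ball 501 unit-frame mean [-0.0013 -0.0242  0.1001] min [-0.009  -0.0327  0.085 ] max [ 0.0086 -0.0123  0.1056]
t 15.4 tcp [ 0.4623 -0.1913  0.217 ] jaw 82.5 tilt x [-0.003  0.    -1.   ] F [-0.1  0.6  0. ] w 0.2 q7 1.79
shift mm [135.   -1.9   3.7] rotvec [-0.003 -0.003  0.   ] dist 135.1
ball 69 unit-frame mean [-0.003  -0.0223  0.0989] min [-0.0105 -0.0325  0.0857] max [ 0.0049 -0.0124  0.1072]
```

View pics/w6.png

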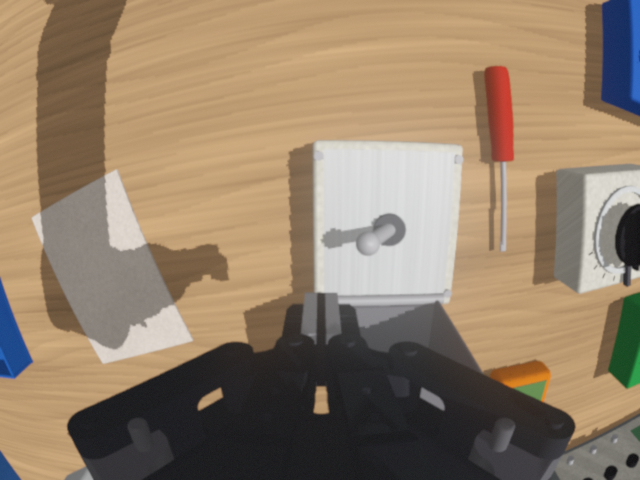

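The ball sits at (368,243), which is unit frame (-1,-24), exactly off as expected. I'll descend to its right and sweep left.

```bash
python3 -m handwheel '30 -2 4 0 0 0 0;40 0 0 0 0 0 0;40 0 0 0 0 0 0;25 0 0 0 0 0 0;0 0 0 0 0 0 0' 30; python3 -m handwheel '0 7 0 0 0 0 0;0 7 0 0 0 0 0;0 7 0 0 0 0 0;0 7 0 0 0 0 0;0 7 0 0 0 0 0;0 7 0 0 0 0 0;0 7 0 0 0 0 0;0 4 0 0 0 0 0'; python3 -c "
from h import *
delta(list(UO)+[.082],82.7)"
```

```text
clock: 15.95
position: [0.4657, -0.1936, 0.0812]
ee_rot: [0.046, 0.707, -0.046, 0.704]
ft_force: [0.3, -0.3, 0.5]
grip_width: -0.003
clock: 16.75
position: [0.4742, -0.1405, 0.0833]
ee_rot: [0.046, 0.706, -0.046, 0.706]
ft_force: [0.0, -2.4, -0.4]
grip_width: 0.004
t 16.75 tcp [ 0.4742 -0.1405  0.0833] jaw 82.55 tilt x [-0.  0. -1.] F [ 0.  -2.4 -0.4] w 0.3 q7 1.79
shift mm [ 1.3  6.2 -2.2] rotvec [-0.003 -0.    -0.   ] dist 6.7
```

```bash
python3 -m handwheel '0 4 0 0 0 0 0;0 3 0 0 0 0 0;0 0 0 0 0 0 0'
python3 - <<'E'
from h import *
delta(list(UO)+[.082],82.7)
c=cams.camera('side'); toggle(cloud(c))
cv2.imwrite('pics/s4.png',cv2.resize(c['color'][130:260,270:430],(800,650)[:2] and (640,520)))
E
```

```text
clock: 17.05
position: [0.475, -0.1342, 0.0833]
ee_rot: [0.046, 0.706, -0.046, 0.705]
ft_force: [0.4, 0.4, 1.1]
grip_width: -0.002
t 17.05 tcp [ 0.475  -0.1342  0.0833] jaw 82.53 tilt x [-0.  0. -1.] F [0.4 0.4 1.1] w -0.2 q7 1.77
shift mm [ 1.3 -0.2 -2.1] rotvec [-0.003 -0.    -0.   ] dist 2.5
ball 107 unit-frame mean [-0.0023  0.0168  0.0999] min [-0.0108 -0.0045  0.0856] max [0.0126 0.0342 0.1098]
```

View pics/s4.png

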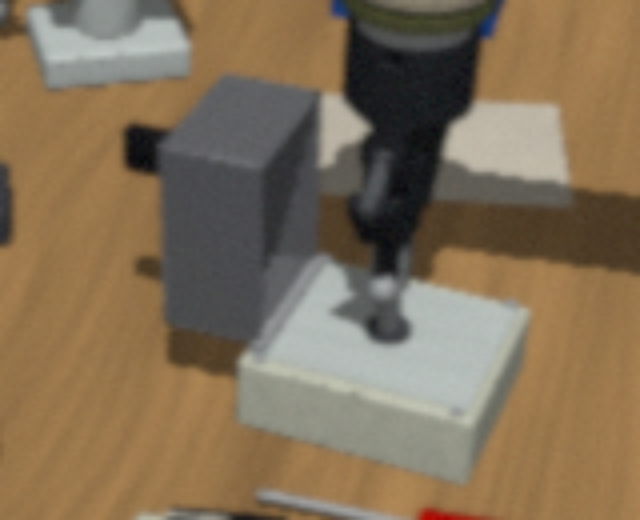

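```bash
python3 -m handwheel '0 2 0 0 0 0 0;0 2 0 0 0 0 0;0 0 0 0 0 0 0';python3 -m handwheel '0 2 0 0 0 0 0;0 0 0 0 0 0 0'; python3 -m handwheel '0 2 0 0 0 0 0;0 0 0 0 0 0 0'
```

```text
clock: 17.4
position: [0.4754, -0.1318, 0.0834]
ee_rot: [0.046, 0.706, -0.047, 0.706]
ft_force: [-0.6, -6.2, -2.3]
grip_width: 0.003
clock: 17.6
position: [0.4754, -0.1314, 0.0835]
ee_rot: [0.046, 0.706, -0.048, 0.706]
ft_force: [0.2, -11.7, -2.6]
grip_width: 0.001
clock: 17.8
position: [0.4754, -0.131, 0.0835]
ee_rot: [0.046, 0.705, -0.049, 0.706]
ft_force: [-1.3, -17.1, -3.0]
grip_width: 0.004
```

The stop is reached: the position stalls at 17 N. I'll back off, rise and check.

```bash
python3 -m handwheel '0 -15 0 0 0 0 0;0 -15 0 0 0 0 0;-40 0 0 0 0 0 0;-45 0 0 0 0 0 0;-45 0 0 0 0 0 0;-40 0 0 0 0 0 0;0 0 0 0 0 0 40;0 0 0 0 0 0 40'
python3 - <<'E'
from h import *
c,Q,W=wcloud(); cv2.imwrite('pics/w7.png',c['color']); toggle(W)
c=cams.camera('top'); Wt=cloud(c); toggle(Wt)
# cover/fin in open state (top cam)
q=Wt[...,:2]-UO; a=q@UX-.065; b=q@UY; z=Wt[...,2]-.053
m=(np.abs(b)<.055)&(a>-.02)&(a<.2)&(z>.02)&(z<.16)
P=np.c_[a[m],b[m],z[m]]; print('cover top view',len(P),P.min(0).round(4),P.max(0).round(4))
f=P[(np.abs(P[:,1])<.012)&(P[:,0]>.08)]; print('fin',len(f),f.min(0).round(4),f.max(0).round(4),f.mean(0).round(4))
h=P[P[:,2]>.09]; print('upper face',h.mean(0).round(4))
c=cams.camera('side'); Wt=cloud(c); q=Wt[...,:2]-UO; a=q@UX-.065; b=q@UY; z=Wt[...,2]-.053
m=(np.abs(b)<.055)&(a>-.03)&(a<.2)&(z>.0)&(z<.16)
P=np.c_[a[m],b[m],z[m]]; top=P[P[:,2]>P[:,2].max()-.01]; print('side',len(P),P.min(0).round(4),P.max(0).round(4),top.mean(0).round(4))
f=P[(P[:,0]>.085)]; print('fin',len(f),f.min(0).round(4),f.max(0).round(4),f.mean(0).round(4))
delta([.5374+.1045*.992,-.1423-.1045*.127,.053+.0785-.0187],82.7)
E
```

```text
clock: 18.6
position: [0.4727, -0.1562, 0.2541]
ee_rot: [0.046, 0.705, -0.046, 0.706]
ft_force: [0.2, 0.7, 0.1]
grip_width: 0.329
ball 420 unit-frame mean [-0.0011  0.0217  0.099 ] min [-0.009   0.0111  0.0852] max [0.0088 0.0326 0.1059]
ball 58 unit-frame mean [-0.0031  0.0229  0.1   ] min [-0.0108  0.0093  0.0853] max [0.0051 0.0311 0.1084]
cover top view 1698 [-0.0006 -0.0512  0.0207] [0.1091 0.0496 0.1295]
fin 108 [ 0.0809 -0.0076  0.0751] [0.1091 0.0066 0.1051] [0.0944 0.0008 0.0978]
upper face [0.0388 0.004  0.1211]
side 2420 [-0.0258 -0.0521  0.    ] [0.1104 0.055  0.1267] [0.0337 0.0082 0.1232]
fin 113 [ 0.0856 -0.0027  0.0727] [0.1104 0.012  0.1037] [0.0982 0.0071 0.0903]
t 18.75 tcp [ 0.4716 -0.1561  0.2523] jaw 82.51 tilt x [-0.002  0.    -1.   ] F [ 0.4 -0.2 -0.3] w 40.1 q7 1.69
shift mm [139.1  22.6 168.2] rotvec [-0.003 -0.002  0.   ] dist 219.4
```

View pics/w7.png

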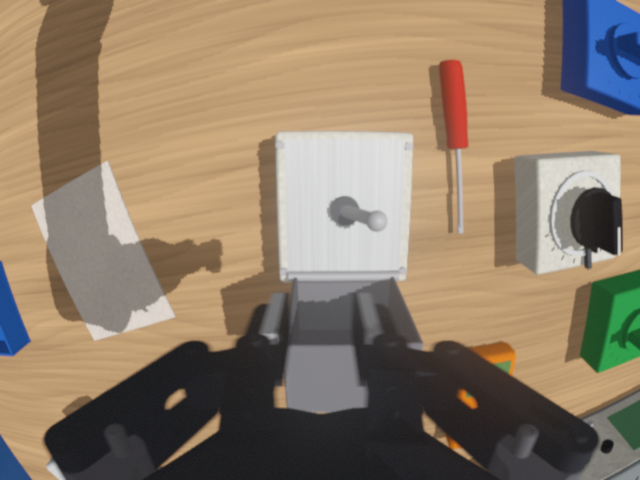

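The ball is now at (377,221), +22 to +23 mm on the left, so the toggle is fully over. The open cover sits at about 1.57 rad, with its fin around 95, 90 mm from the hinge. I'll regrasp it there.

```bash
python3 -m handwheel '0 4.4 31.7 0 0 0 40;0 4.4 31.7 0 0 0 40;0 4.4 31.7 0 0 0 40;0 4.4 31.7 0 0 0 40;0 4.4 31.7 0 0 0 40;0 0 0 0 0 0 40;20 0 0 0 0 0 40;0 0 0 0 0 0 40'; python3 -c "
from h import *
delta([.6316,-.1544,.1243],82.7)
armmeas('w8.png')"
```

```text
clock: 19.55
position: [0.6306, -0.1551, 0.2299]
ee_rot: [0.046, 0.708, -0.046, 0.704]
ft_force: [0.2, 0.0, 0.1]
grip_width: 0.469
t 19.55 tcp [ 0.6306 -0.1551  0.2299] jaw 82.47 tilt x [-0.006  0.    -1.   ] F [0.2 0.  0.1] w 40.0 q7 1.82
shift mm [105.6   0.9   1.5] rotvec [-0.004 -0.006  0.   ] dist 105.6
case 14040 ((480.1919250488281, -135.34735107421875), (130.770751953125, 99.99342346191406), 82.44219970703125) 0.0504
```

View pics/w8.png

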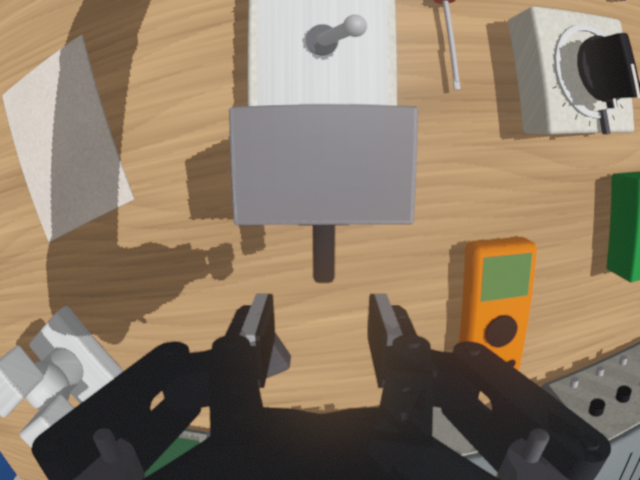

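The fin is visible at (323,252), between the open fingers. I'll measure it in wrist depth.

Run:
```python
from h import *
c,Q,W=wcloud()
q=W[...,:2]-UO; a=q@UX-.065; b=q@UY; z=W[...,2]-.053
m=(np.abs(b)<.02)&(a>.075)&(a<.13)&(z>.06)&(z<.125)
v,u=np.where(m); P=np.c_[a[m],b[m],z[m]]; print(len(P),u.min(),u.max(),v.min(),v.max(),P.min(0).round(4),P.max(0).round(4),P.mean(0).round(4))
m=(np.abs(b)<.06)&(a>-.03)&(a<.08)&(z>.11)&(z<.14)
P=np.c_[a[m],b[m],z[m]]; print(P.min(0).round(4),P.max(0).round(4)); s=np.polyfit(P[:,0],P[:,2],1); print('front face slope',s)
```

```text
1265 312 334 224 281 [ 0.075  -0.0072  0.0964] [0.1129 0.0069 0.1043] [ 9.290e-02 -1.000e-04  1.008e-01]
[ 0.004  -0.0501  0.1104] [0.072  0.0503 0.1267]
front face slope [-0.0363163   0.12463912]
```

```bash
python3 -m handwheel '20 0.8 4.2 0 0.006 0 40;30 0 0 0 0 0 40;30 0 0 0 0 0 40;20 0 0 0 0 0 40;9 0 0 0 0 0 40;0 0 0 0 0 0 40' 30; python3 -m handwheel '0 0 0 0 0 0 0;0 0 0 0 0 0 0;0 0 0 0 0 0 0;0 0 0 0 0 0 0;0 0 0 0 0 0 0' 30
python3 - <<'E'
from h import *
delta([.6348,-.1548,.1208],82.7)
a0=np.arctan2(95,-90); r=np.hypot(95,90)
th=1.607-np.arange(0,1.61,.1236); p=r*np.c_[np.cos(a0-th),np.sin(a0-th)]
for t,d,q in zip(th[1:],np.diff(p,axis=0),p[1:]): print(round(t,3),'x',round(-d[1],1),'z',round(d[0],1),np.round([.5374+q[0]*.992e-3,-.1423-q[0]*.127e-3,.0343+q[1]/1e3],4))
E
```

```text
clock: 20.25
position: [0.6355, -0.1547, 0.1235]
ee_rot: [0.046, 0.708, -0.046, 0.703]
ft_force: [-0.7, 0.2, 0.6]
grip_width: 0.467
clock: 20.75
position: [0.6372, -0.1545, 0.1257]
ee_rot: [0.046, 0.707, -0.046, 0.704]
ft_force: [3.3, 3.2, 5.4]
grip_width: 0.159
t 20.75 tcp [ 0.6372 -0.1545  0.1257] jaw 82.55 tilt x [-0.003  0.001 -1.   ] F [3.3 3.2 5.4] w 13.6 q7 1.86
shift mm [ 4.9 -0.6 -2.3] rotvec [-0.003 -0.003 -0.001] dist 5.4
1.483 x -11.4 z -11.4 [ 0.6235 -0.1533  0.1322]
1.36 x -10.0 z -12.7 [ 0.6109 -0.1517  0.1422]
1.236 x -8.3 z -13.9 [ 0.5971 -0.1499  0.1505]
1.113 x -6.5 z -14.8 [ 0.5824 -0.1481  0.157 ]
0.989 x -4.7 z -15.5 [ 0.5671 -0.1461  0.1617]
0.865 x -2.7 z -15.9 [ 0.5513 -0.1441  0.1644]
0.742 x -0.7 z -16.1 [ 0.5352 -0.142   0.1651]
0.618 x 1.3 z -16.1 [ 0.5193 -0.14    0.1639]
0.495 x 3.2 z -15.8 [ 0.5036 -0.138   0.1606]
0.371 x 5.2 z -15.3 [ 0.4884 -0.136   0.1555]
0.247 x 7.0 z -14.6 [ 0.4739 -0.1342  0.1484]
0.124 x 8.8 z -13.6 [ 0.4604 -0.1324  0.1397]
0.0 x 10.4 z -12.4 [ 0.4481 -0.1309  0.1293]
```

```bash
python3 - <<'E'
import numpy as np
b=(-95,97); a0=np.arctan2(b[1],b[0]); r=np.hypot(*b)
th=1.607-np.arange(0,1.61,.1236); p=r*np.c_[np.cos(a0-th),np.sin(a0-th)]
for t,d,q in zip(th,np.diff(p,axis=0,prepend=p[:1]),p): print(round(t,3),'x',round(-d[1],1),'z',round(d[0],1),np.round([.5374+q[0]*.992e-3,-.1423-q[0]*.127e-3,.0343+q[1]/1e3],4))
E
python3 -m handwheel '-5.5 0 -5.5 0 0 0 0;-6 0 -6 0 0 0 0;-10.3 0 -13.2 0 0 0 0;0 0 0 0 0 0 0'
```

```text
1.607 x -0.0 z 0.0 [ 0.637  -0.155   0.1257]
1.483 x -11.7 z -12.0 [ 0.625  -0.1535  0.1374]
1.36 x -10.1 z -13.4 [ 0.6118 -0.1518  0.1475]
1.236 x -8.4 z -14.5 [ 0.5973 -0.15    0.1559]
1.113 x -6.5 z -15.5 [ 0.582  -0.148   0.1624]
0.989 x -4.6 z -16.1 [ 0.566 -0.146  0.167]
0.865 x -2.5 z -16.6 [ 0.5496 -0.1439  0.1695]
0.742 x -0.5 z -16.8 [ 0.5329 -0.1417  0.17  ]
0.618 x 1.6 z -16.7 [ 0.5164 -0.1396  0.1684]
0.495 x 3.6 z -16.4 [ 0.5001 -0.1375  0.1648]
0.371 x 5.6 z -15.8 [ 0.4845 -0.1355  0.1591]
0.247 x 7.5 z -15.0 [ 0.4696 -0.1336  0.1516]
0.124 x 9.3 z -13.9 [ 0.4558 -0.1318  0.1423]
0.0 x 11.0 z -12.7 [ 0.4432 -0.1302  0.1313]
clock: 21.15
position: [0.611, -0.1511, 0.1473]
ee_rot: [0.047, 0.708, -0.045, 0.704]
ft_force: [0.1, 3.7, 2.0]
grip_width: 0.157
```

```bash
python3 -m handwheel '-8.4 0 -14.5 0 0 0 0;-6.5 0 -15.5 0 0 0 0;-4.6 0 -16.1 0 0 0 0;-2.5 0 -16.6 0 0 0 0;-0.5 0 -16.8 0 0 0 0;1.6 0 -16.7 0 0 0 0;3.6 0 -16.4 0 0 0 0;0 0 0 0 0 0 0'
```

```text
clock: 21.95
position: [0.4989, -0.1368, 0.1645]
ee_rot: [0.047, 0.708, -0.046, 0.703]
ft_force: [-1.4, 1.4, 2.2]
grip_width: 0.157
```

```bash
python3 -m handwheel '5.6 0 -15.5 0 0 0 0;7.5 0 -14.8 0 0 0 0;9.3 0 -13.5 0 0 0 0;6 0 -6.5 0 0 0 0;5 0 -6 0 0 0 0;2 0 0 0 0 0 0;0 0 0 0 0 0 0'; python3 -c "
from h import *
delta([.4432,-.1302,.1313],82.7)"
```

```text
clock: 22.65
position: [0.4426, -0.1296, 0.1295]
ee_rot: [0.047, 0.709, -0.046, 0.702]
ft_force: [-12.1, 4.3, 15.7]
grip_width: 0.158
t 22.65 tcp [ 0.4426 -0.1296  0.1295] jaw 82.47 tilt x [-0.01   0.002 -1.   ] F [-12.1   4.3  15.7] w 13.5 q7 1.68
shift mm [-1.8 -0.5  0.6] rotvec [-0.004 -0.01  -0.001] dist 1.9
```

```bash
python3 -m handwheel '2 0 0 0 0 0 0;0 0 0 0 0 0 0'; python3 -m handwheel '0 0 0 0 0 0 40;0 0 0 0 0 0 40;0 0 0 0 0 0 40;-20 0 0 0 0 0 45;-30 0 0 0 0 0 70;-40 0 0 0 0 0 85;0 0 0 0 0 0 85'
python3 - <<'E'
from h import *
c,W=armmeas('w9.png'); delta([.448,-.1309,.129],82.7)
for nm in ('wrist','top','side'):
    if nm!='wrist': c=cams.camera(nm); W=cloud(c)
    q=W[...,:2]-UO; a=q@UX-.065; b=q@UY; z=W[...,2]
    m=(np.abs(b)<.045)&(a>-.12)&(a<-.005)&(z>.10)&(z<.130)&~((np.abs(b)<.015)&(a<-.06))
    A=np.c_[a[m],b[m],np.ones(m.sum())]; s=np.linalg.lstsq(A,z[m],rcond=None)[0]; print(nm,m.sum(),'plane slopes',s.round(4))
E
```

```text
clock: 22.85
position: [0.4415, -0.1295, 0.1277]
ee_rot: [0.047, 0.71, -0.046, 0.701]
ft_force: [-22.3, 7.3, 27.8]
grip_width: 0.156
clock: 23.55
position: [0.447, -0.1306, 0.2216]
ee_rot: [0.047, 0.705, -0.046, 0.706]
ft_force: [0.9, -0.9, -0.1]
grip_width: 0.992
case 3151 ((470.93975830078125, -133.97314453125), (130.79229736328125, 146.0323486328125), 82.34601593017578) 0.0498
covertop 18803 ((477.3280334472656, -134.8782196044922), (100.6219253540039, 125.84012603759766), 82.68707275390625) 0.1192
fin 1158 ((450.4905700683594, -131.30670166015625), (13.421126365661621, 29.92058563232422), 82.00386810302734) 0.1642
t 23.6 tcp [ 0.446  -0.1302  0.2193] jaw 82.49 tilt x [-0.002  0.001 -1.   ] F [-0.  -1.4 -0.7] w 85.0 q7 1.6
shift mm [90.3 -0.5  2.2] rotvec [-0.004 -0.002 -0.001] dist 90.3
wrist 14522 plane slopes [-0.0284 -0.0003  0.1174]
top 816 plane slopes [-0.0269 -0.0025  0.1179]
side 726 plane slopes [-0.0303  0.0005  0.1176]
```

View pics/w9.png

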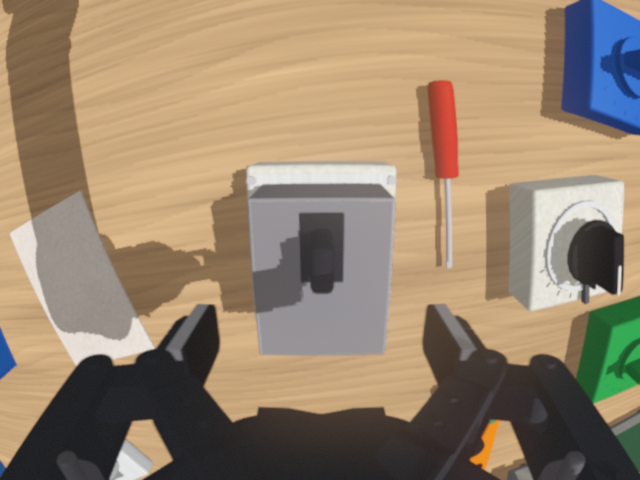

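All three cameras put the cover about 0.028 rad (3 mm at the front) short of shut, so it lifted slightly at release. I'll press down on the fin's top with closed fingers, which leaves no grip to drag it up.

```bash
python3 -m handwheel '10 0 3 0 0 0 0;15 0 0 0 0 0 0;15 0 0 0 0 0 0;5 0 0 0 0 0 0;0 0 0 0 0 0 0;0 0 0 0 0 0 0' 30; python3 -m handwheel '5 0 0 0 0 0 0;5 0 0 0 0 0 0;2 0 0 0 0 0 0;0 0 0 0 0 0 0'
```

```text
clock: 24.3
position: [0.4473, -0.1303, 0.1723]
ee_rot: [0.046, 0.708, -0.046, 0.703]
ft_force: [0.6, -0.2, 0.2]
grip_width: 0.004
clock: 24.7
position: [0.4476, -0.1302, 0.1627]
ee_rot: [0.047, 0.708, -0.046, 0.704]
ft_force: [-16.5, 3.0, 36.6]
grip_width: 0.003
```

```bash
python3 -m handwheel '-5 0 0 0 0 0 0;-10 0 0 0 0 0 0;-30 0 0 0 0 0 0;-40 0 0 0 0 0 0;0 0 -20 0 0 0 0;0 0 0 0 0 0 0'
cat >> h.py <<'E'
def coverslope():
  for nm in ('wrist','top','side'):
    if nm!='wrist': c=cams.camera(nm); W=cloud(c)
    else: c,_,W=wcloud()
    q=W[...,:2]-UO; a=q@UX-.065; b=q@UY; z=W[...,2]
    m=(np.abs(b)<.045)&(a>-.12)&(a<-.005)&(z>.10)&(z<.130)&~((np.abs(b)<.015)&(a<-.06))
    A=np.c_[a[m],b[m],np.ones(m.sum())]; s=np.linalg.lstsq(A,z[m],rcond=None)[0]; print(nm,m.sum(),'plane slopes',s.round(4))
E
python3 - <<'E'
from h import *
c,W=armmeas('w10.png'); coverslope()
delta([.448,-.1309,.129],82.7); shot('side','s5.png'); shot('top','t5.png')
E
```

```text
clock: 25.3
position: [0.4273, -0.1278, 0.2465]
ee_rot: [0.047, 0.707, -0.046, 0.704]
ft_force: [0.4, -0.8, -0.1]
grip_width: 0.003
case 3089 ((472.225341796875, -134.08383178710938), (130.49383544921875, 148.42581176757812), 82.5203628540039) 0.0495
covertop 11723 ((472.29827880859375, -134.20346069335938), (100.93067932128906, 118.84225463867188), 82.64347076416016) 0.1175
fin 713 ((444.7777404785156, -130.47463989257812), (13.499310493469238, 23.753864288330078), 82.2198486328125) 0.1617
wrist 7569 plane slopes [-0.001  -0.0004  0.1173]
top 1109 plane slopes [-0.0009 -0.0047  0.1177]
side 740 plane slopes [-0.0034  0.0017  0.1177]
t 25.5 tcp [ 0.428  -0.1275  0.2451] jaw 82.52 tilt x [-0.006  0.001 -1.   ] F [-0.4  0.2  0.2] w -0.2 q7 1.55
shift mm [116.   -0.7  21. ] rotvec [-0.003 -0.006  0.   ] dist 117.9
```

View pics/s5.png

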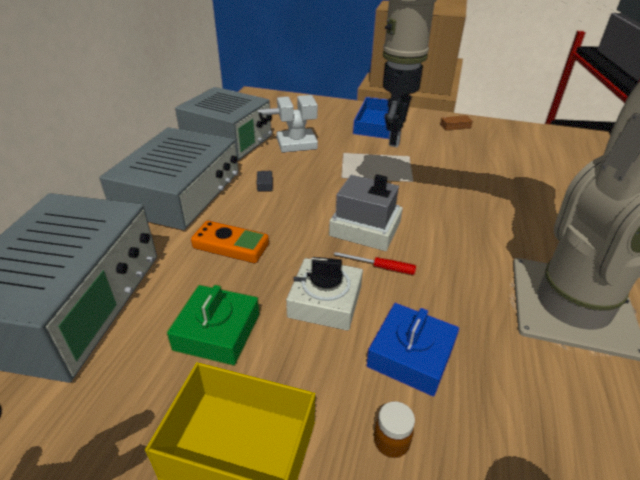

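The cover is level again (slope -0.001, with cover-top and fin heights matching the start), the tool is clear, and the bystanders haven't moved. One last check on the knob, then I'll hand in.

Run:
```python
from h import *
c=cams.camera('top'); W=cloud(c); n=np.hypot(W[...,0]-.503,W[...,1]-.138)
P=W[(n<.045)&(W[...,2]>.10)&(W[...,2]<.13)]; rc=cv2.minAreaRect((P[:,:2]*1000).astype(np.float32)); print(rc,np.median(P[:,2]),len(P))
g=c['color'].max(2); ctr=np.array([.5024,.1365]); d=W[...,:2]-ctr; r=np.hypot(d[...,0],d[...,1])
m=(r>.045)&(r<.068)&(W[...,2]>.058)&(W[...,2]<.07)&(g<110)&(d[...,0]>0); P=W[m]; q=P[:,:2].mean(0)-ctr; print(len(P),ang(q))
o=manip.get_obs(); print(o['clock'],o['ft_force'].round(1))
hand_in()
```

```text
((503.25439453125, 136.5253448486328), (61.63980484008789, 15.979188919067383), 9.609811782836914) 0.11739463877869916 216
20 8.96243916328608
25.65 [0.6 0.3 0.6]
the job is handed in; nothing more can be done
```

The job is done and handed in at 25.7 s, with the robot touching nothing.

- **Knob:** I turned it about 49° clockwise to the set mark, confirmed the alignment, then pulled it up to its stop. The bar's top rose 15.0 mm. The last top view read the bar at 9.6° and the mark at 9.0°. The closer wrist view read 9.1° and 9.6°, so they agree within about 0.6°.
- **Toggle:** I opened the cover to about 1.6 rad and pushed the toggle over until it stalled at its stop at 17 N. The ball moved from -24 mm to about +22 mm in the unit's y.
- **Cover:** After the first closing, all three cameras showed it about 0.03 rad short of shut, because it lifted as the grip opened. I pressed it down on the fin with closed fingers, at about 37 N. It then measured level: slope about 0.001 from the wrist and top cameras and 0.003 from the side. The cover-top and fin heights also matched the start.
- **Bystanders:** I didn't touch the screwdriver, meter, jar or dark block, and they look unmoved in the last side view. I judged this by eye, not by measurement.

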